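Weigh the blue basket of buckles on the spring scale

TASK

Weigh the blue basket of brass buckles: lift it by its wooden grip, hang its steel cross bar in the double hook of the spring scale, and let its weight down slowly, so that the pointer sinks gently and settles, never dropping it. Let go and leave it hanging level and still on the scale, clear of the scale's foot, and leave the white basket alone.

Things in the scene. Friction and masses are not known exactly. Their poses are not given: they have to be found in the camera images.
- blue_basket: Loose blue tray of brass buckles, 110 (x) x 84 (y) x 45 mm, 0.38-0.60 kg. Origin: centre of underside, z up. Thin steel uprights at x = +-50 mm carry a 6 mm cross bar along x, underside at z = 120 mm; window under it free from z = 45. On the bar's middle a wooden grip, 24 (x) x 20 (y) mm, z = 126 to 190 mm: pinch it from above, best along x, pads at z = 170 mm.
- white_basket: Bystander: same shape and size (origin: centre of underside), but a white tray of steel rings. Either basket may stand in either place. Not to be moved.
- hook_seat (a point): Where a hung bar's underside rests, midway on two 8 mm steel rods 28 mm apart in x; 200 mm up when unloaded, sinks with the hook. z up. Rods come from the column on the +y side (88 mm off, 332 mm high), dip to a seat flat for y = +-8 mm and end in upturned tips at y = -23 mm, 15 mm above the seat. A bar parallel to x enters from -y over the tips, then goes down. Scale fixed; place, yaw vary.
- scale_hook (a joint): Sink of the sprung hook and its red pointer, m: 0 unloaded, grows downward, stop at 0.07. Spring 150 N/m (6.5 mm per 100 g), lightly damped; the blue basket sinks it 25 to 39 mm. A weight dropped on it sends it down faster than 0.2 m/s: a failure. Below the hook lies the scale's foot, a grey plate 15 mm thick, 85 mm to each side in x of the seat, y from -60 to +190 mm.
Mind the look-alikes: they are no part of the job. What is shaped like the blue_basket but red is not meant.

How it is judged:
By the outcome, as a careful person would: the job done as asked, in the order asked, and still so for the second after the job is handed in, with the robot touching nothing.
It also fails if it takes over 51 s, if anything falls off the work surface, if the arm or the gripper's body presses on something with over 40 N, if the wrist force passes 120 N, or if a joint passes its speed limit or range.

ROBOT

A 7-joint arm with a two-finger parallel gripper is mounted at the origin on the work surface. World frame = base frame: x ahead of the robot, y to its left, z up, the work surface at z = 0. Lengths are in m, angles in degrees, forces in N, time in s.
With the tool pointing down it reaches from about 0.4 to 0.875 m from the base axis. Payload 6.5 kg.
Tool frame: the origin (TCP) lies midway between the tips of the shut fingers; the grasp point (between the pads) lies 19 mm behind it (grip_point_offset is the z of the grasp point in the tool frame, in m); z points along the fingers, y is the direction in which the jaws open and shut (so a half turn about z gives the same grasp; the last joint's range is limited). The gripper opens to 85 mm and grips with 20 to 120 N. Pads are 22 mm wide; open, the fingers measure 114 mm over their backs; the gripper's body (76 mm by 85 mm) begins 54 mm behind the grasp point. The pads swing forward as they close: fully open they stand 13 mm farther back than shut.
Start: joints at [65.535, 30.733, -0.252, 88.115, 0.149, 61.152, -4.079], TCP at [0.229, -0.608, 0.231] pointing down, gripper open.
Joint ranges: [-154.64, 154.64], [-21.42, 123.67], [-72.66, 72.17], [13.99, 137.28], [-74.86, 254.86], [10.95, 109.41], [-158.01, 158.01]. Speed limits (degrees/s): [136.94, 136.94, 180, 180, 180, 180, 180].

INTERFACE

Orientations are given as [roll, pitch, yaw] about the fixed x, y, z axes, in that order (R = Rz(yaw) Ry(pitch) Rx(roll)).
In Python, from workcell import observe, camera, close_job, boxes_of, masks_of, grip_point_offset gives the robot as it stands.
- The arm moves only by the shell command python3 -m jog 'ROWS' [FORCE]. ROWS is text: rows parted by semicolons, each of 7 numbers parted by spaces: the shift along the world's x, y, z in cm, then the turn, a rotation vector about the world's x, y, z in degrees, then the closure, from -1 (fully open) to 1 (shut). In form: tx ty tz ax ay az fingers; .... A call has 1 to 5 rows; each row shifts and turns the commanded pose from where the row before left it; what a row does not reach is not made up. A row lasts 1/8 s, in which the tool goes at most 62.5 mm and 10.7 degrees, less where a joint would pass 70% of its speed; a pose out of reach is approached as far as the arm can. A call is refused whole if a number of a shift passes 6.25 or a number of a turn 10.7, either way. A call with a gripper value outside its range is refused whole. The fingers move at their own pace and stop on an object; FORCE is the grip in N (left out, the last holds). Time passes only in rows, so rows that do not move let the fingers close. It gives the time, the measured TCP pose, the force and the opening at its end, in the units of the state.
- observe(): the state, without advancing time (a new reading comes with each control period).
- camera(name): name is "scene" or "top" or "wrist"; returns a dict with "img" (400x640x3 uint8, blue, green, red), "depth" (400x640 float32, m along the optical axis (not along the pixel's ray), 0 where there is no reading), "fov_y" (degrees; the focal length in pixels is half the picture's height over the tangent of half this angle, whatever the lens; pixels are square), "cx", "cy" (the principal point, pixels), "R" (3x3) and "t" (3): a world point X has camera coordinates R X + t; the wrist camera has in their place "mount" (4x4, takes a point from camera to tool coordinates, whose origin is the TCP and whose axes are the flange's). Camera axes: x right, y down, z forward; pixel columns grow to the right and rows downward; lengths in m; the calibration is good to about 2 mm. A picture is of the moment at which its call begins: read the wrist's pose just before it.
- close_job(): hands the job in, once; it reports no verdict.
Trained networks look in a picture, given as the dict that the camera call returned (one of the last four; its "shot" number tells which), for a name from the list of things; names that differ only in an ending like _2 or _b are one class to them, and where a whole thing is asked for, a point or a joint stands for the part that bears it (a point fixed in the world has none). Each returns a list of dicts, best first, with "p" (0 to 1); they miss things now and then, are a little off and sometimes report something else, mostly with a low value. They report only what shows in the picture. A call takes as long as a camera call. They do not tell look-alikes from the thing itself.
- boxes_of(label, picture): "extent" ([left, top, right, bottom] as shares, 0 to 1, of the picture: columns of its width, rows of its height, round what is visible of it).
- masks_of(label, picture): "mask" (400x640 bool, what is visible of it) and "extent" ([left, top, right, bottom] as shares, 0 to 1, of the picture: columns of its width, rows of its height, round what is visible of it).
The state is a dict: "t": time; "qpos": joint angles; "dq": joint speeds; "joint_efforts": joint torques, N m; "ee_pos": TCP position; "eef_rot": TCP orientation; "wrist_force": force on the tool from outside, world axes, zero at the start; "moment": the same for the moment, N m; "grip_width": opening from 0.0 (shut) to 1.0 (fully open).
Only numpy, scipy, OpenCV 4.12 (cv2) and the standard library are available. Lean on these libraries where they do the work, as an engineer would, in place of code of your own. Each camera call takes 0.05 s, during which the arm holds its last target.

## Working session

There is one attempt and no reset: what is moved stays moved. The work goes in short steps, Python scripts to look and compute and a shell command to move; the robot and the scene stay as the last step left them, time stands still between calls to the robot, and variables do not carry over. Pictures are saved under pics/ and viewed, and the job is handed in when it is done.

```bash
ls; mkdir -p pics; python3 - <<'E'
from workcell import *
import cv2,numpy as np
o=observe();print({k:np.round(v,3) for k,v in o.items()},grip_point_offset)
for n in("scene","top"):
    c=camera(n);cv2.imwrite(f"pics/{n}1.png",c["img"])
    print(n,c["fov_y"],c["cx"],c["cy"],c["R"],c["t"])
    for l in("blue_basket","white_basket","hook_seat","scale_hook"):
        try:
            for b in masks_of(l,c):
                m=b["mask"];print(l,b["p"],np.round(np.array(b["extent"])*[640,400,640,400]))
        except Exception as e: print(l,e)
E
```

```text
pics
{'t': np.float64(0.0), 'qpos': array([65.536, 30.776, -0.254, 88.17 ,  0.148, 61.153, -4.08 ]), 'dq': array([-0.083,  0.132, -0.059, -0.007, -0.075, -0.066,  0.086]), 'joint_efforts': array([-0.0000e+00, -5.8342e+01,  1.0490e+00, -2.5910e+01,  1.2000e-02,
        1.0000e-02,  0.0000e+00]), 'ee_pos': array([ 0.229, -0.608,  0.23 ]), 'eef_rot': array([-1.79903e+02,  7.00000e-03,  2.06740e+01]), 'wrist_force': array([-0.545,  0.347,  0.248]), 'moment': array([ 0.039,  0.002, -0.031]), 'grip_width': np.float64(0.998)} -0.0187
scene 53.31061059858547 315.30020331033086 200.46437337455063 [[ 0.73488723  0.67802894 -0.01474837]
 [ 0.44755873 -0.50119963 -0.74060119]
 [-0.50954092  0.53765759 -0.67178298]] [-0.31321986 -0.11422128  1.38337798]
blue_basket 0.9 [185. 234. 232. 310.]
blue_basket 0.61 [226. 275. 284. 351.]
white_basket 0.65 [297. 222. 357. 301.]
hook_seat 0.73 [397. 128. 444. 160.]
scale_hook 0.78 [398. 125. 440. 163.]
top 50.84182963750472 320.2752870729276 201.54017672433346 [[ 0.00958535 -0.9999148  -0.00886053]
 [-0.98788535 -0.00809677 -0.15497411]
 [ 0.15488916  0.01023867 -0.9878788 ]] [-0.0405888   0.4995084   0.97242341]
blue_basket 0.92 [420. 163. 470. 216.]
blue_basket 0.62 [422. 233. 473. 284.]
white_basket 0.61 [333. 151. 373. 205.]
hook_seat 0.56 [135. 142. 203. 174.]
hook_seat 0.19 [334. 146. 373. 204.]
scale_hook 0.92 [135. 142. 201. 175.]
```

View pics/scene1.png

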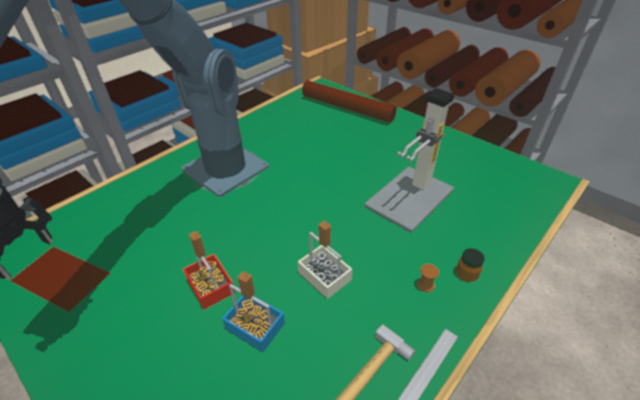

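View pics/top1.png

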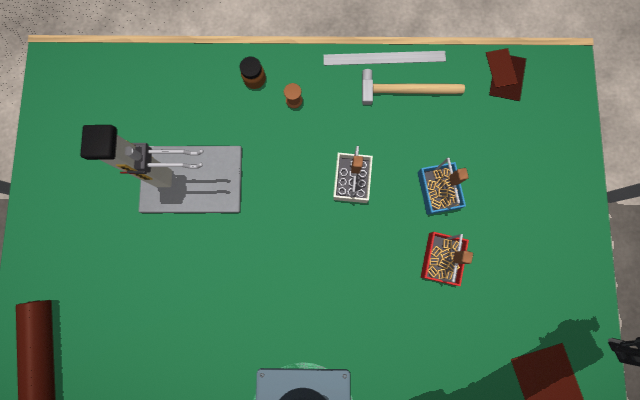

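The scene view shows red at (208,278), blue at (253,315), white at (325,265) and the scale at (410,190). In the top view blue is at (442,188), red at (447,258), and the hook rods are at (140–203, 150–167), pointing toward world −y. Next I'll measure from depth.

```bash
cat > h.py <<'E'
from workcell import *
import cv2,numpy as np
def cloud(c,o=None):
    f=200/np.tan(np.radians(c["fov_y"]/2)); d=c["depth"]; v,u=np.mgrid[:400,:640]
    P=np.stack([(u-c["cx"])/f*d,(v-c["cy"])/f*d,d],-1)
    if "R" in c: W=(P-c["t"])@c["R"]
    else:
        from scipy.spatial.transform import Rotation as Ro
        M=c["mount"]; T=P@M[:3,:3].T+M[:3,3]
        W=T@Ro.from_euler("xyz",o["eef_rot"],degrees=True).as_matrix().T+o["ee_pos"]
    W[d<=0]=np.nan
    return W
def proj(c,X,o=None):
    f=200/np.tan(np.radians(c["fov_y"]/2)); X=np.atleast_2d(X)
    if "R" in c: p=X@c["R"].T+c["t"]
    else:
        from scipy.spatial.transform import Rotation as Ro
        M=c["mount"]; T=(X-o["ee_pos"])@Ro.from_euler("xyz",o["eef_rot"],degrees=True).as_matrix()
        p=(T-M[:3,3])@M[:3,:3]
    return np.c_[p[:,0]/p[:,2]*f+c["cx"],p[:,1]/p[:,2]*f+c["cy"]]
E
python3 - <<'E'
from h import *
for n,bb,hb in(("scene",(210,265,300,360),(385,85,460,240)),("top",(410,150,480,225),(70,115,250,220))):
    c=camera(n);W=cloud(c);np.savez(f"{n}1.npz",W=W,img=c["img"])
    for nm,b in(("basket",bb),("hook",hb)):
        w=W[b[1]:b[3],b[0]:b[2]];im=c["img"][b[1]:b[3],b[0]:b[2]].astype(int)
        cv2.imwrite(f"pics/{n}_{nm}.png",cv2.resize(im.astype(np.uint8),None,fx=min(800//im.shape[1],600//im.shape[0]),fy=min(800//im.shape[1],600//im.shape[0]),interpolation=cv2.INTER_NEAREST))
        z=w[...,2]
        if nm=="basket":
            for lo,hi in((.01,.06),(.11,.126),(.13,.186),(.186,.2)):
                q=w[(z>lo)&(z<hi)]
                if len(q): print(n,lo,hi,len(q),np.round(np.median(q,0),3),np.round(q.min(0),3),np.round(q.max(0),3))
            m=(im[...,0]>1.4*im[...,2])&(im[...,0]>im[...,1]*1.15)&(z<.06)
            q=w[m&(z>.03)]; r=cv2.minAreaRect((q[:,:2]*1000).astype(np.float32));print("blue rim",len(q),r)
        else:
            for lo,hi in((.01,.02),(.18,.225),(.225,.25),(.25,.33),(.33,.36),(.36,.6)):
                q=w[(z>lo)&(z<hi)]
                if len(q): print(n,lo,hi,len(q),np.round(np.median(q,0),3),np.round(q.min(0),3),np.round(q.max(0),3))
            q=w[(z>.01)&(z<.02)];print("foot",cv2.minAreaRect((q[:,:2]*1000).astype(np.float32)))
E
```

```text
scene 0.01 0.06 2517 [ 0.523 -0.33   0.027] [ 0.331 -0.382  0.01 ] [ 0.602 -0.151  0.06 ]
scene 0.11 0.126 93 [ 0.557 -0.329  0.124] [ 0.419 -0.345  0.11 ] [ 0.592 -0.319  0.126]
scene 0.13 0.186 228 [ 0.55  -0.338  0.159] [ 0.53  -0.342  0.13 ] [ 0.554 -0.319  0.186]
scene 0.186 0.2 101 [ 0.541 -0.332  0.19 ] [ 0.528 -0.341  0.187] [ 0.554 -0.32   0.193]
blue rim 498 ((540.3283081054688, -331.12255859375), (111.01862335205078, 85.63139343261719), 10.617183685302734)
scene 0.01 0.02 2396 [0.583 0.278 0.015] [0.246 0.161 0.01 ] [0.649 0.658 0.02 ]
scene 0.18 0.225 424 [0.575 0.311 0.211] [0.532 0.199 0.18 ] [0.593 0.373 0.225]
scene 0.225 0.25 219 [0.57  0.333 0.233] [0.535 0.31  0.225] [0.588 0.374 0.25 ]
scene 0.25 0.33 584 [0.57  0.334 0.292] [0.532 0.316 0.251] [0.592 0.381 0.33 ]
scene 0.33 0.36 192 [0.563 0.35  0.332] [0.533 0.324 0.33 ] [0.59  0.377 0.334]
foot ((490.4349060058594, 440.87091064453125), (214.06776428222656, 627.4590454101562), 35.32000732421875)
top 0.01 0.06 1555 [ 0.535 -0.325  0.027] [ 0.476 -0.381  0.01 ] [ 0.598 -0.278  0.057]
top 0.11 0.126 63 [ 0.526 -0.33   0.124] [ 0.485 -0.341  0.11 ] [ 0.587 -0.318  0.126]
top 0.13 0.186 126 [ 0.531 -0.321  0.159] [ 0.524 -0.339  0.13 ] [ 0.565 -0.318  0.185]
top 0.186 0.2 112 [ 0.537 -0.329  0.19 ] [ 0.525 -0.341  0.186] [ 0.549 -0.319  0.193]
blue rim 373 ((537.2566528320312, -330.1988830566406), (109.60406494140625, 85.55138397216797), 11.066605567932129)
top 0.01 0.02 5398 [0.543 0.266 0.016] [0.474 0.163 0.01 ] [0.645 0.414 0.02 ]
top 0.18 0.225 726 [0.548 0.292 0.213] [0.527 0.201 0.19 ] [0.591 0.371 0.225]
top 0.225 0.25 384 [0.551 0.324 0.229] [0.533 0.311 0.225] [0.584 0.372 0.25 ]
top 0.25 0.33 715 [0.551 0.333 0.283] [0.529 0.317 0.25 ] [0.587 0.381 0.33 ]
top 0.33 0.36 958 [0.558 0.352 0.333] [0.529 0.326 0.33 ] [0.588 0.38  0.337]
foot ((559.0596923828125, 288.3773498535156), (169.3919677734375, 250.92636108398438), 0.3711507022380829)
```

```bash
python3 - <<'E'
from h import *
for n in("top","scene"):
    d=np.load(n+"1.npz");W=d["W"];x,y,z=W[...,0],W[...,1],W[...,2]
    print(n)
    for a,b in((.196,.203),(.203,.21),(.21,.216),(.216,.23),(.23,.245),(.245,.26),(.26,.28),(.28,.3)):
        m=(x>.5)&(x<.62)&(y>a)&(y<b)&(z>.17)&(z<.3)
        q=W[m]
        for s in(q[q[:,0]<.558],q[q[:,0]>=.558]):
            if len(s):print(a,b,len(s),np.round(np.median(s,0),4),"z",np.round([s[:,2].min(),s[:,2].max()],3))
o=observe();c=camera("wrist");print(np.round(c["mount"],3),c["fov_y"])
W=np.load("top1.npz")["W"]
E
```

```text
top
0.196 0.203 6 [0.5456 0.2019 0.2145] z [0.212 0.217]
0.196 0.203 3 [0.5749 0.2024 0.2141] z [0.211 0.215]
0.203 0.21 11 [0.5454 0.2068 0.2134] z [0.205 0.217]
0.203 0.21 14 [0.5731 0.2062 0.2132] z [0.208 0.217]
0.21 0.216 7 [0.5446 0.2133 0.2057] z [0.202 0.209]
0.21 0.216 7 [0.5728 0.2138 0.2035] z [0.2   0.208]
0.216 0.23 28 [0.5448 0.223  0.2001] z [0.194 0.204]
0.216 0.23 26 [0.5744 0.2233 0.2001] z [0.196 0.203]
0.23 0.245 39 [0.5457 0.2374 0.2097] z [0.196 0.217]
0.23 0.245 37 [0.5735 0.2369 0.2085] z [0.2   0.217]
0.245 0.26 28 [0.545  0.2524 0.2137] z [0.211 0.217]
0.245 0.26 30 [0.5728 0.252  0.2129] z [0.208 0.218]
0.26 0.28 40 [0.5445 0.2702 0.2146] z [0.21  0.218]
0.26 0.28 39 [0.572  0.2696 0.2136] z [0.208 0.218]
0.28 0.3 39 [0.5454 0.2898 0.2141] z [0.211 0.218]
0.28 0.3 40 [0.5724 0.2897 0.2145] z [0.209 0.218]
scene
0.196 0.203 4 [0.5489 0.201  0.2123] z [0.211 0.213]
0.196 0.203 5 [0.5779 0.2023 0.2098] z [0.207 0.214]
0.203 0.21 7 [0.5513 0.204  0.2087] z [0.197 0.216]
0.203 0.21 10 [0.5793 0.2072 0.2061] z [0.199 0.216]
0.21 0.216 6 [0.5515 0.2112 0.1991] z [0.194 0.206]
0.21 0.216 2 [0.5784 0.2133 0.1945] z [0.194 0.195]
0.216 0.23 10 [0.5503 0.2246 0.1987] z [0.193 0.202]
0.216 0.23 8 [0.5788 0.2255 0.1986] z [0.194 0.201]
0.23 0.245 23 [0.5499 0.2365 0.2063] z [0.195 0.215]
0.23 0.245 21 [0.5774 0.2367 0.2059] z [0.197 0.213]
0.245 0.26 11 [0.5495 0.2545 0.2121] z [0.208 0.214]
0.245 0.26 12 [0.5779 0.2525 0.2123] z [0.209 0.214]
0.26 0.28 14 [0.5502 0.2691 0.2123] z [0.21  0.216]
0.26 0.28 14 [0.5777 0.2694 0.2127] z [0.21  0.217]
0.28 0.3 14 [0.5502 0.2903 0.2122] z [0.209 0.215]
0.28 0.3 13 [0.5767 0.2902 0.2124] z [0.21  0.215]
[[ 0.001 -0.945 -0.327  0.085]
 [ 1.     0.001  0.001 -0.001]
 [-0.    -0.327  0.945 -0.143]
 [ 0.     0.     0.     1.   ]] 58.60212806527073
```

View pics/top_hook.png

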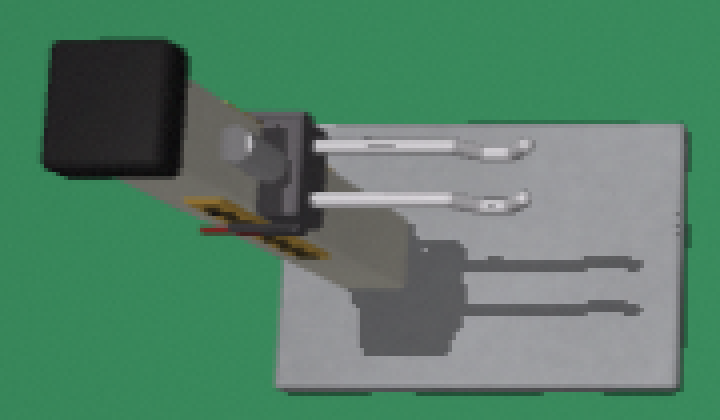

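View pics/scene_basket.png

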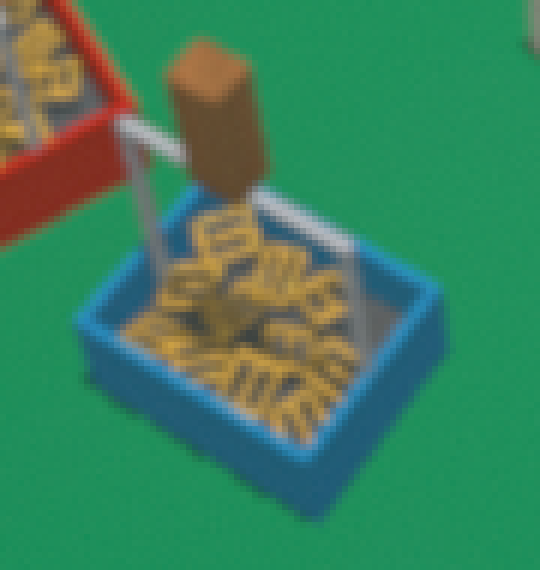

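The top crop shows two rods with the seat dip near world y≈0.223, x≈0.56, and the foot is aligned with the world axes. The scene crop shows the blue basket yawed about 10.8°, with its grip at (0.539, −0.3305). I'll grasp with the jaws along the bar. The tool gets tilted about 12°, because the wrist camera would otherwise sit close to the scale column.

```bash
python3 -m jog '3 2.8 1.6 0 0 10 -1; 3 2.8 1.6 0 0 10 -1; 3 2.8 1.6 0 0 10 -1; 3 2.8 1.6 0 0 10 -1; 3 2.8 1.6 0 0 10 -1' 60 && python3 -m jog '3 2.8 0 0 0 10 -1; 3 2.8 0 0 0 10 -1; 3 2.8 0 0 0 10 -1; 3 2.8 0 5.9 1.1 0 -1; 3.5 3 0 5.9 1.1 0 -1'; python3 -m jog '0 0 0 0 0 0 -1; 0 0 0 0 0 0 -1'
```

```text
t: 1.27
ee_pos: [0.3803, -0.4672, 0.312]
eef_rot: [180.0, 0.0, 71.0]
wrist_force: [0.0, 0.1, 0.1]
grip_width: 1.001
t: 1.9
ee_pos: [0.5352, -0.3256, 0.312]
eef_rot: [180.0, -12.1, 100.7]
wrist_force: [0.9, -0.2, -0.1]
grip_width: 0.999
t: 2.15
ee_pos: [0.5339, -0.3269, 0.311]
eef_rot: [-180.0, -11.9, 100.6]
wrist_force: [-0.4, -1.0, -0.8]
grip_width: 0.998
```

```bash
python3 - <<'E'
from h import *
o=observe();c=camera("wrist");W=cloud(c,o);im=c["img"].copy()
z=W[...,2]
for lo,hi in((.13,.186),(.186,.197)):
    q=W[(z>lo)&(z<hi)&(abs(W[...,0]-.539)<.04)&(abs(W[...,1]+.33)<.04)]
    if len(q):print(lo,hi,len(q),np.round(np.median(q,0),4),np.round(q.min(0),4),np.round(q.max(0),4),cv2.minAreaRect((q[:,:2]*1000).astype(np.float32)))
q=W[(z>.115)&(z<.128)&(abs(W[...,0]-.539)<.07)&(abs(W[...,1]+.33)<.05)]
if len(q):
    print("bar",len(q),np.round(np.median(q,0),4),np.round(q.min(0),4),np.round(q.max(0),4),cv2.fitLine((q[:,:2]).astype(np.float32),cv2.DIST_HUBER,0,.01,.01).ravel())
b=im[...,0].astype(int);m=(b>1.4*im[...,2])&(b>im[...,1]*1.15)&(z>.035)&(z<.055)
q=W[m];print(len(q),cv2.minAreaRect((q[:,:2]*1000).astype(np.float32)))
t=o["ee_pos"];cv2.circle(im,tuple(np.int32(proj(c,[.539,-.3305,.19],o)[0])),3,(0,0,255),1)
cv2.imwrite("pics/w1.png",im)
E
```

```text
0.13 0.186 236 [ 0.5358 -0.3193  0.1613] [ 0.5246 -0.3241  0.1302] [ 0.5479 -0.3173  0.1854] ((536.0098876953125, -320.3885498046875), (23.70587158203125, 3.0354199409484863), 10.558332443237305)
0.186 0.197 730 [ 0.5377 -0.3283  0.1899] [ 0.525  -0.3401  0.1861] [ 0.5508 -0.3176  0.1919] ((537.897705078125, -328.7010803222656), (23.373001098632812, 19.456714630126953), 10.825647354125977)
bar 482 [ 0.5242 -0.3295  0.1255] [ 0.486  -0.3407  0.1159] [ 0.5894 -0.3165  0.128 ] [ 0.98161215  0.19088638  0.53641397 -0.3289004 ]
993 ((537.4237060546875, -329.2413330078125), (109.65147399902344, 83.76228332519531), 10.859016418457031)
```

View pics/w1.png

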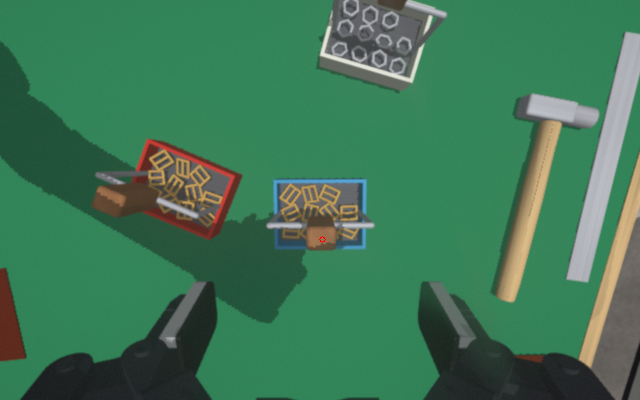

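The wrist view shows the blue grip at (321,238), centred between the fingers, at (0.538, −0.329) with its top at 0.19. Descending now.

```bash
python3 -m jog '0.3 0.2 -4 0 0 0 -1; 0 0 -4 0 0 0 -1; 0 0 -3.5 0 0 0 -1; 0 0 -2.5 0 0 0 -1; 0 0 -1.7 0 0 0 -1' && python3 -m jog '0 0 0 0 0 0 -1; 0 0 0 0 0 0 -1'
```

```text
t: 2.82
ee_pos: [0.5362, -0.325, 0.1536]
eef_rot: [-180.0, -12.0, 100.6]
wrist_force: [-0.9, -0.9, 1.1]
grip_width: 0.998
t: 3.08
ee_pos: [0.538, -0.3247, 0.1556]
eef_rot: [179.9, -11.9, 100.7]
wrist_force: [0.8, -0.3, 0.1]
grip_width: 0.999
```

```bash
python3 -m jog '0 0 0 0 0 0 0.2; 0 0 0 0 0 0 0.5; 0 0 0 0 0 0 1; 0 0 0 0 0 0 1; 0 0 0 0 0 0 1' 60 ; python3 -m jog '0 0 0 0 0 0 1; 0 0 0 0 0 0 1; 0 0 0 0 0 0 1; 0 0 0.5 0 0 0 1; 0 0 1 0 0 0 1'
```

```text
t: 3.7
ee_pos: [0.5371, -0.3243, 0.1545]
eef_rot: [-180.0, -12.0, 100.7]
wrist_force: [-1.7, -0.1, 3.4]
grip_width: 0.268
t: 4.32
ee_pos: [0.5369, -0.3236, 0.1684]
eef_rot: [-179.9, -12.1, 100.7]
wrist_force: [0.7, -0.9, -5.1]
grip_width: 0.276
```

```bash
python3 -m jog '0 0 2 0 0 0 1; 0 0 3 0 0 0 1; 0 0 3 0 0 0 1; 0 0 3 0 0 0 1; 0 0 3 0 0 0 1'; python3 -m jog '0 0 3 0 0 0 1; 0 0 3 0 0 0 1; 0 0 2 0 0 0 1; 0 0 1 0 0 0 1; 0 0 0 0 0 0 1'; python3 - <<'E'
from h import *
c=camera("scene");cv2.imwrite("pics/s2.png",c["img"])
o=observe();print(o["wrist_force"],o["moment"],o["qpos"])
E
```

```text
t: 4.95
ee_pos: [0.5376, -0.324, 0.3116]
eef_rot: [179.9, -12.0, 100.7]
wrist_force: [1.0, -0.9, -6.0]
grip_width: 0.276
t: 5.58
ee_pos: [0.5377, -0.3241, 0.4001]
eef_rot: [179.9, -11.9, 100.7]
wrist_force: [-0.2, 0.2, -6.4]
grip_width: 0.272
[-0.86603316 -0.46028655 -6.29969736] [-0.34976055 -0.03872765  0.04950685] [ 46.64468955  29.54449533 -24.46302074  70.06885382   1.96535201
  89.61894067  34.88192747]
```

View pics/s2.png

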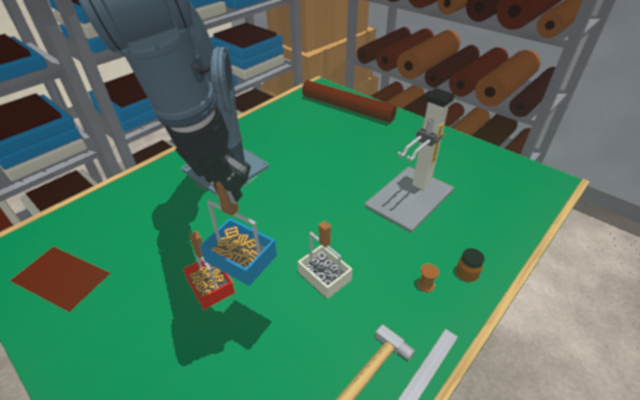

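```bash
python3 -m jog '0 1.5 0 0 0 0 1; 0.2 3 0 0 0 -1 1; 0.2 4 0 0 0 -1 1; 0.2 4 0 0 0 -1 1; 0.2 4 0 0 0 -1 1' ; python3 -m jog '0.2 4 0 0 0 -1 1; 0.2 4 0 0 0 -1 1; 0.2 4 0 0 0 -1 1; 0.2 4 0 0 0 -1 1; 0.2 4 0 0 0 -1 1'; python3 -m jog '0.2 4 0 0 0 -1 1; 0.2 3 0 0 0 -0.6 1; 0.1 2 -2 0 0 0 1; 0 1 -3 0 0 0 1; 0 0 -3 0 0 0 1' ; python3 -m jog '0 0 -2.5 0 0 0 1; 0 0 -1.5 0 0 0 1; 0 0 -.5 0 0 0 1; 0 0 0 0 0 0 1; 0 0 0 0 0 0 1'; python3 - <<'E'
from h import *
for n in("scene","top"):
    c=camera(n);cv2.imwrite(f"pics/{n}3.png",c["img"]);np.savez(n+"3.npz",W=cloud(c),img=c["img"])
o=observe();print(o["wrist_force"],o["ee_pos"],o["eef_rot"])
E
```

```text
t: 6.25
ee_pos: [0.5448, -0.1563, 0.3986]
eef_rot: [-179.9, -12.1, 96.7]
wrist_force: [0.8, 0.4, -5.1]
grip_width: 0.276
t: 6.88
ee_pos: [0.5541, 0.0433, 0.3986]
eef_rot: [-179.9, -12.0, 91.7]
wrist_force: [0.8, -0.4, -5.5]
grip_width: 0.274
t: 7.5
ee_pos: [0.5585, 0.1432, 0.318]
eef_rot: [-179.9, -12.0, 90.2]
wrist_force: [0.7, -0.6, -5.8]
grip_width: 0.274
t: 8.12
ee_pos: [0.561, 0.1411, 0.2753]
eef_rot: [179.9, -12.0, 90.1]
wrist_force: [0.0, -0.2, -6.1]
grip_width: 0.273
[-0.11712783  0.41877735 -5.8850658 ] [0.56090802 0.14099903 0.27508661] [179.89631235 -12.01386346  90.0864205 ]
```

```bash
python3 - <<'E'
from h import *
for n,b in(("scene",(330,90,470,250)),("top",(120,110,300,230))):
    d=np.load(n+"3.npz");W=d["W"];im=d["img"];x,y,z=W[...,0],W[...,1],W[...,2]
    s=min(800//(b[2]-b[0]),600//(b[3]-b[1]))
    cv2.imwrite(f"pics/{n}3c.png",cv2.resize(im[b[1]:b[3],b[0]:b[2]],None,fx=s,fy=s,interpolation=cv2.INTER_CUBIC))
    B=im.astype(int);m=(B[...,0]>1.4*B[...,2])&(B[...,0]>B[...,1]*1.15)&(z>.08)&(z<.2)&(abs(x-.56)<.1)&(abs(y-.14)<.1)
    q=W[m];zt=np.percentile(q[:,2],90);q=q[q[:,2]>zt-.02];print(n,len(q),zt,cv2.minAreaRect((q[:,:2]*1000).astype(np.float32)), np.polyfit(q[:,1],q[:,2],1),np.polyfit(q[:,0],q[:,2],1))
    q=W[(abs(x-.56)<.065)&(abs(y-.135)<.03)&(z>.235)&(z<.252)]
    q=q[abs(q[:,0]-.56)>.02]
    if len(q):print("bar",len(q),np.median(q,0),q.min(0),q.max(0),np.polyfit(q[:,0],q[:,1],1),np.polyfit(q[:,0],q[:,2],1))
E
```

```text
scene 594 0.1650909311526526 ((564.418212890625, 134.06942749023438), (110.1116714477539, 89.41443634033203), 1.0705695152282715) [0.02603737 0.15451586] [-0.0050805   0.16075744]
bar 68 [0.58680118 0.13365654 0.24471518] [0.51156135 0.12990352 0.23517215] [0.61674228 0.1380266  0.2481583 ] [0.00407668 0.13136927] [0.00402465 0.2418636 ]Traceback (most recent call last):
  File "<stdin>", line 7, in <module>
    return _quantile_unchecked(
        a, q, axis, out, overwrite_input, method, keepdims, weights)
    return _ureduce(a,
                    func=_quantile_ureduce_func,
    ...<5 lines>...
                    overwrite_input=overwrite_input,
                    method=method)
    r = func(a, **kwargs)
    result = _quantile(arr,
                       quantiles=q,
    ...<2 lines>...
                       out=out,
                       weights=wgt)
    slices_having_nans = np.isnan(arr[-1, ...])
                                  ~~~^^^^^^^^^
IndexError: index -1 is out of bounds for axis 0 with size 0
```

View pics/scene3c.png

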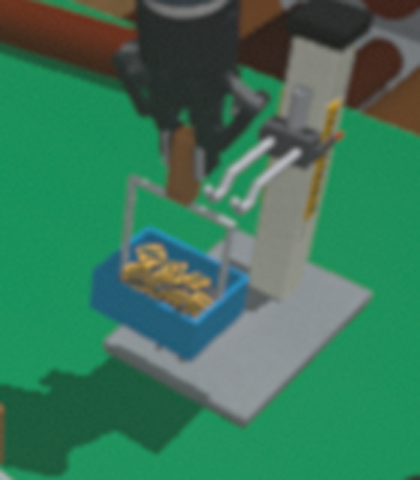

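View pics/top3c.png

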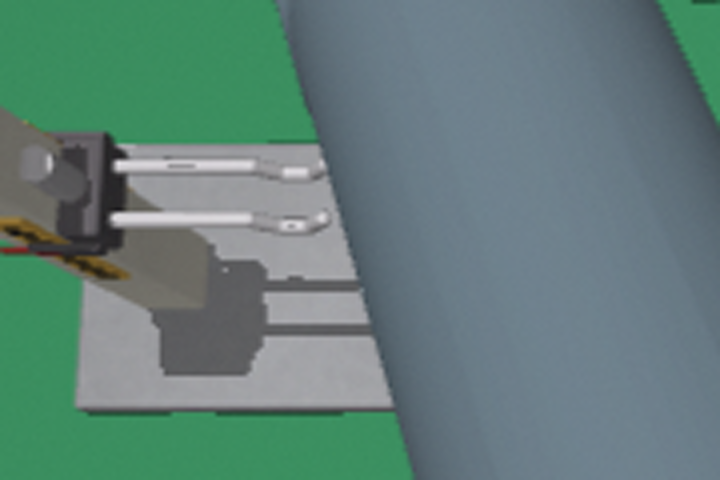

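The scene view shows the basket hanging level at (168,290) in the crop, with its bar parallel to the rod pair and x matching the scale in the same camera (0.5644 vs 0.5645). The top view is blocked by the arm. The bar needs about +8.8 cm in y.

```bash
python3 -m jog '0 1 0 0 0 0 1; 0 2 0 0 0 0 1; 0 2 0 0 0 0 1; 0 2 0 0 0 0 1; 0 1.2 0 0 0 0 1'; python3 -m jog '0 0.5 0 0 0 0 1; 0 0 -0.5 0 0 0 1; 0 0 -0.5 0 0 0 1; 0 0 0 0 0 0 1; 0 0 0 0 0 0 1';  cat > look.py <<'E'
from h import *
import sys
k=sys.argv[1]
o=observe();c=camera("scene");W=cloud(c);im=c["img"];x,y,z=W[...,0],W[...,1],W[...,2]
b=(340,90,460,240)
cv2.imwrite(f"pics/l{k}.png",cv2.resize(im[b[1]:b[3],b[0]:b[2]],None,fx=4,fy=4,interpolation=cv2.INTER_CUBIC))
B=im.astype(int);m=(B[...,0]>1.4*B[...,2])&(B[...,0]>B[...,1]*1.15)&(z>.02)&(z<.2)&(abs(x-.56)<.1)&(abs(y-.223)<.1)
q=W[m];zt=np.percentile(q[:,2],92);q=q[q[:,2]>zt-.012];print("rim",len(q),zt,cv2.minAreaRect((q[:,:2]*1000).astype(np.float32)),np.linalg.lstsq(np.c_[q[:,:2],np.ones(len(q))],q[:,2],rcond=None)[0])
zb=zt+.078
q=W[(abs(x-.564)>.026)&(abs(x-.564)<.065)&(abs(y-.22)<.04)&(abs(z-zb)<.007)]
if len(q):print("bar",len(q),np.median(q,0),np.polyfit(q[:,0],q[:,1],1),np.polyfit(q[:,0],q[:,2],1))
print(o["t"],o["ee_pos"],o["eef_rot"],o["wrist_force"],o["grip_width"])
E
python3 look.py 1
```

```text
t: 8.85
ee_pos: [0.56, 0.225, 0.2746]
eef_rot: [180.0, -12.1, 90.2]
wrist_force: [0.5, 0.2, -5.6]
grip_width: 0.271
t: 9.48
ee_pos: [0.5606, 0.2275, 0.2643]
eef_rot: [180.0, -12.0, 90.0]
wrist_force: [0.7, -0.5, -5.7]
grip_width: 0.27
rim 378 0.1545596720084113 ((563.7313842773438, 220.00909423828125), (110.509521484375, 88.1341323852539), 1.2800190448760986) [0.00692822 0.00617036 0.14500541]
bar 50 [0.59103438 0.22012934 0.23402827] [0.0102808 0.2141611] [-0.01280541  0.24048339]
9.475 [0.56060655 0.2274884  0.26426992] [179.97737969 -12.00031367  90.04120353] [ 0.74249314 -0.49550787 -5.72900547] 0.2695724846056623
```

View pics/l1.png

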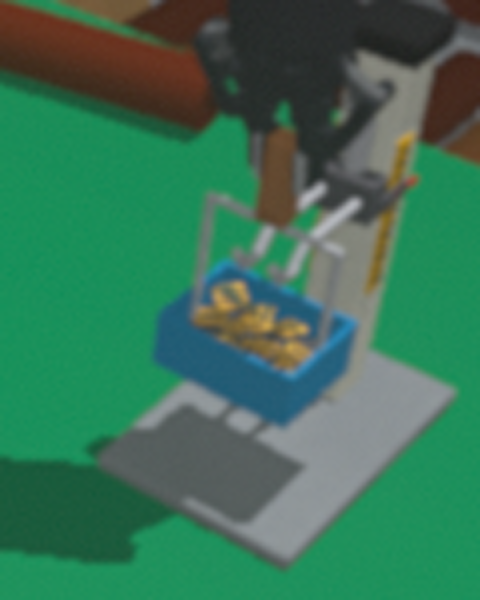

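The crop shows the bar above both rods, rods through the window, 2–3 mm short in y. I'll correct that and lower.

```bash
python3 -m jog '0 0.25 -0.5 0 0 0 1; 0 0 -0.6 0 0 0 1; 0 0 -0.6 0 0 0 1; 0 0 -0.4 0 0 0 1; 0 0 -0.3 0 0 0 1'; python3 -m jog '0 0 -0.3 0 0 0 1; 0 0 -0.2 0 0 0 1; 0 0 -0.2 0 0 0 1; 0 0 -0.2 0 0 0 1; 0 0 -0.2 0 0 0 1';python3 look.py 2
```

```text
t: 10.15
ee_pos: [0.5604, 0.2303, 0.2399]
eef_rot: [180.0, -12.0, 90.1]
wrist_force: [0.7, 0.8, -6.3]
grip_width: 0.272
t: 10.78
ee_pos: [0.5605, 0.2304, 0.2293]
eef_rot: [180.0, -12.0, 90.1]
wrist_force: [-0.2, 0.5, -5.1]
grip_width: 0.27
rim 356 0.11971521860116141 ((563.8443603515625, 222.2996063232422), (86.97044372558594, 110.57455444335938), 89.18992614746094) [0.00682816 0.00221351 0.11106717]
bar 48 [0.56393685 0.2225436  0.19918847] [-0.00375497  0.2248255 ] [0.00501728 0.19568459]
10.775 [0.56054247 0.23040563 0.22930645] [179.9630402  -12.00752557  90.0782239 ] [-0.17470705  0.54962862 -5.10220654] 0.2699607646139786
```

View pics/l2.png

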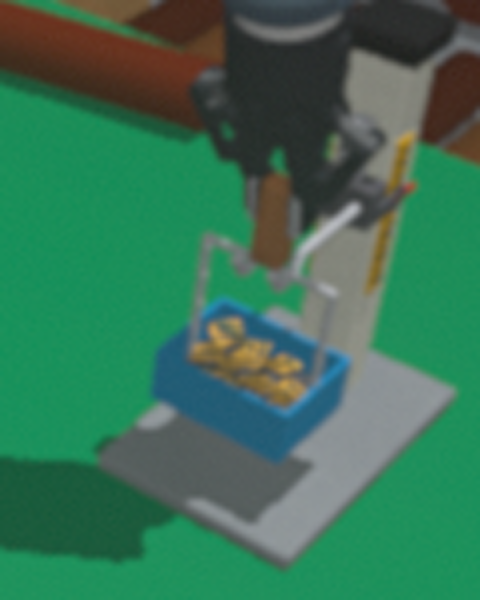

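The bar is seated between the tips and the slope, and the load is starting to transfer. Lowering slowly.

```bash
for i in 1 2; do :; done; python3 -m jog '0 0 -0.2 0 0 0 1; 0 0 -0.2 0 0 0 1; 0 0 -0.2 0 0 0 1; 0 0 -0.2 0 0 0 1; 0 0 -0.2 0 0 0 1'; python3 -m jog '0 0 -0.2 0 0 0 1; 0 0 -0.2 0 0 0 1; 0 0 -0.2 0 0 0 1; 0 0 0 0 0 0 1; 0 0 0 0 0 0 1';python3 look.py 3
```

```text
t: 11.45
ee_pos: [0.5606, 0.2304, 0.2193]
eef_rot: [180.0, -12.0, 90.1]
wrist_force: [0.6, 0.0, -4.4]
grip_width: 0.269
t: 12.08
ee_pos: [0.5605, 0.2304, 0.2134]
eef_rot: [180.0, -12.0, 90.1]
wrist_force: [0.5, 0.4, -3.2]
grip_width: 0.273
rim 345 0.10388805226388906 ((563.7186889648438, 222.8958740234375), (109.69446563720703, 89.54691314697266), 1.256704330444336) [0.00270645 0.00964524 0.0960493 ]
bar 47 [0.59116849 0.22290417 0.18303592] [0.00376737 0.22066946] [0.00289101 0.180816  ]
12.075 [0.56054602 0.23043761 0.21340726] [179.96232878 -12.00808096  90.08130656] [ 0.46867597  0.37449586 -3.18548919] 0.273251791362676
```

View pics/l3.png

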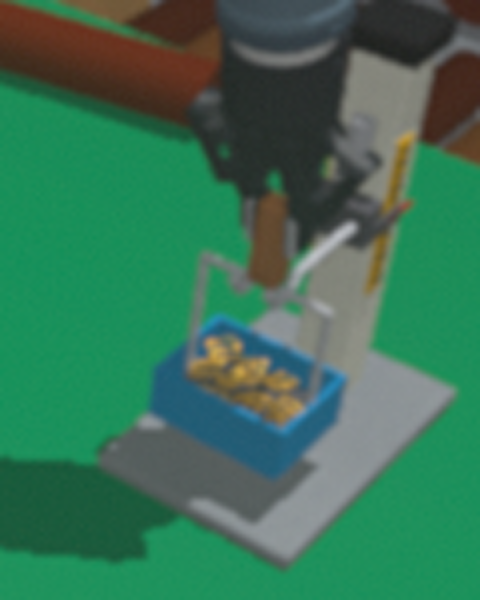

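```bash
python3 -m jog '0 0 -0.2 0 0 0 1; 0 0 -0.2 0 0 0 1; 0 0 -0.2 0 0 0 1; 0 0 -0.2 0 0 0 1; 0 0 -0.2 0 0 0 1'; python3 -m jog '0 0 -0.2 0 0 0 1; 0 0 -0.2 0 0 0 1; 0 0 0 0 0 0 1; 0 0 0 0 0 0 1; 0 0 0 0 0 0 1';python3 - <<'E'
from workcell import *
print(observe()["wrist_force"],observe()["moment"])
E
```

```text
t: 12.75
ee_pos: [0.5606, 0.2304, 0.2033]
eef_rot: [180.0, -12.0, 90.1]
wrist_force: [0.9, -0.1, -1.5]
grip_width: 0.268
t: 13.38
ee_pos: [0.5606, 0.2304, 0.1994]
eef_rot: [180.0, -12.0, 90.1]
wrist_force: [1.0, -0.8, -0.8]
grip_width: 0.273
[ 1.02879281 -0.83138636 -0.82266222] [-0.19072576 -0.08213362 -0.04426929]
```

```bash
cat > f.py <<'E'
from workcell import *
import numpy as np
F=[]
for i in range(10):
    camera("wrist");o=observe();F.append(np.r_[o["wrist_force"],o["moment"]])
print(np.round(np.mean(F,0),3),np.round(np.std(F,0),2),o["ee_pos"],o["t"])
E
python3 f.py; python3 -m jog '0 0 -0.2 0 0 0 1; 0 0 -0.2 0 0 0 1; 0 0 0 0 0 0 1;0 0 0 0 0 0 1';python3 f.py; python3 look.py 4
```

```text
[ 0.356  0.066 -0.742 -0.228 -0.108 -0.016] [0.51 0.6  0.49 0.03 0.04 0.02] [0.56050966 0.23040229 0.1993177 ] 13.875
t: 14.38
ee_pos: [0.5605, 0.2304, 0.1953]
eef_rot: [180.0, -12.0, 90.1]
wrist_force: [-0.2, 0.7, 0.5]
grip_width: 0.275
[ 0.677  0.258  0.098 -0.152 -0.17  -0.04 ] [0.49 0.5  0.44 0.02 0.02 0.03] [0.56050725 0.23035571 0.19532592] 14.875
rim 342 0.0857399689711591 ((563.3944702148438, 222.26922607421875), (111.10123443603516, 88.49358367919922), 0.6148163080215454) [0.0060114  0.00483529 0.07728083]
bar 48 [0.53659142 0.22224647 0.16462794] [0.0105793  0.21637565] [-0.00654292  0.16795075]
14.875 [0.56050725 0.23035571 0.19532592] [179.96960733 -12.00287978  90.0776224 ] [1.28078353 0.65060723 0.84210397] 0.2767702838875877
```

View pics/l4.png

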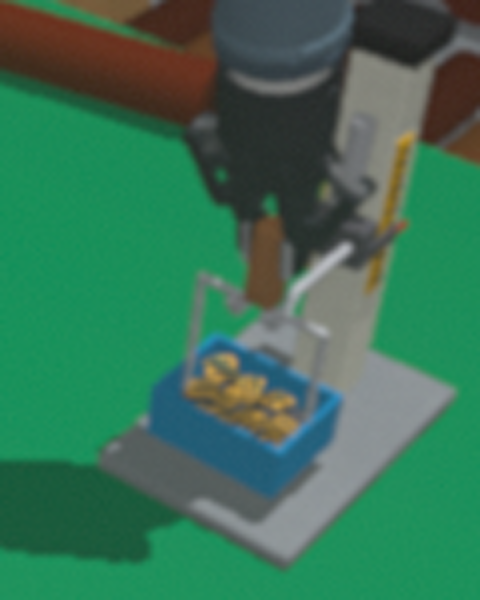

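The wrist force is now about 0.1 N, so the scale carries the full load. I'll drop the grip force and open gently.

```bash
python3 -m jog '0 0 0 0 0 0 1; 0 0 0 0 0 0 1; 0 0 0 0 0 0 0.5; 0 0 0 0 0 0 0.42; 0 0 0 0 0 0 0.36' 20; python3 -m jog '0 0 0 0 0 0 0.3; 0 0 0 0 0 0 0.2; 0 0 0 0 0 0 0.1; 0 0 0 0 0 0 0; 0 0 0 0 0 0 -0.1'; python3 f.py; python3 look.py 5;  python3 - <<'E'
from h import *
c=camera("wrist");cv2.imwrite("pics/w5.png",c["img"])
E
```

```text
t: 15.55
ee_pos: [0.5602, 0.2303, 0.1952]
eef_rot: [-180.0, -12.0, 90.1]
wrist_force: [-0.2, 0.3, -0.7]
grip_width: 0.32
t: 16.18
ee_pos: [0.5605, 0.2304, 0.1953]
eef_rot: [180.0, -12.0, 90.1]
wrist_force: [-0.3, 0.6, 0.3]
grip_width: 0.549
[ 0.109 -0.197  0.349 -0.2    0.     0.003] [0.51 0.37 0.39 0.02 0.03 0.02] [0.56046572 0.23037295 0.1952805 ] 16.675
rim 348 0.08577498686326218 ((563.5945434570312, 222.86447143554688), (110.4742660522461, 89.96146392822266), 0.9121321439743042) [0.00652198 0.00612005 0.07653683]
bar 47 [0.59226156 0.22295638 0.16452933] [-0.00137616  0.22366769] [-0.00536617  0.16705562]
16.675 [0.56046572 0.23037295 0.1952805 ] [179.97638317 -12.00361281  90.07621693] [-0.48572496 -0.44798942  0.83229845] 0.5506892601721276
```

View pics/l5.png

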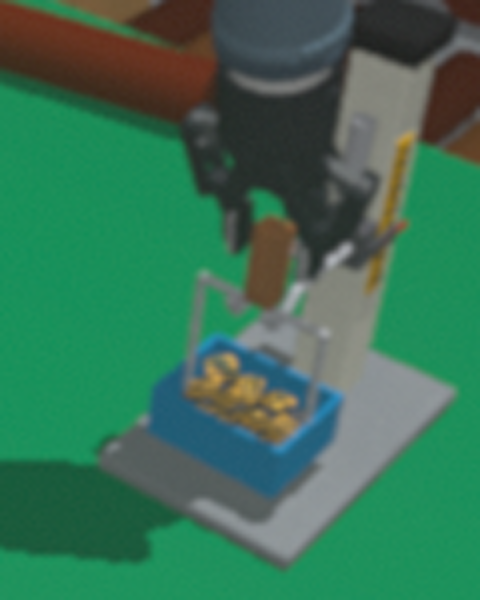

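View pics/w5.png

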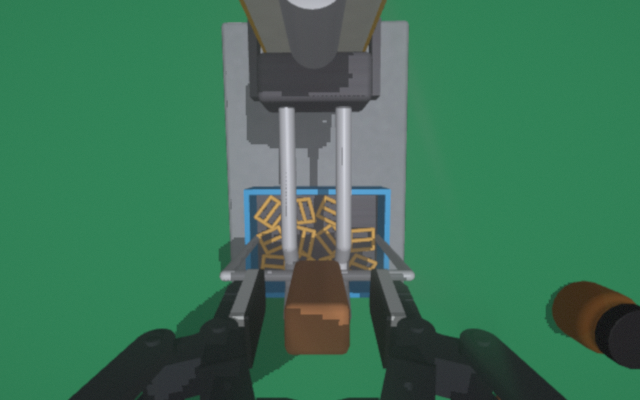

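The wrist view shows the grip at (318,305), free between the open fingers, with the bar across both rods. Retreating along the tool axis.

```bash
python3 -m jog '0 0 0 0 0 0 -0.3; 0 -0.1 0.5 0 0 0 -0.3; 0 -0.2 1 0 0 0 -0.3; 0 -0.4 2 0 0 0 -0.3; 0 -0.6 3 0 0 0 -0.3'; python3 -m jog '0 -0.6 3 0 0 0 -0.3; 0 -0.6 3 0 0 0 -0.3; 0 -3 3 0 0 0 -0.3; 0 -4 1 0 0 0 -0.3; 0 -4 0 0 0 0 -0.3'; python3 -m jog '0 -4 0 0 0 0 -0.3; 0 -4 0 0 0 0 -0.3; 0 -4 0 0 0 0 -0.3; 0 -4 0 0 0 0 -0.3; 0 0 0 0 0 0 -0.3'; python3 look.py 6; python3 -m jog '0 0 0 0 0 0 -0.3; 0 0 0 0 0 0 -0.3; 0 0 0 0 0 0 -0.3; 0 0 0 0 0 0 -0.3; 0 0 0 0 0 0 -0.3';python3 look.py 7; python3 - <<'E'
from h import *
c=camera("scene");cv2.imwrite("pics/s7.png",c["img"]);c=camera("top");cv2.imwrite("pics/t7.png",c["img"])
E
```

```text
t: 17.4
ee_pos: [0.5601, 0.2171, 0.2611]
eef_rot: [-180.0, -12.0, 90.1]
wrist_force: [0.5, 0.6, 0.5]
grip_width: 0.655
t: 18.02
ee_pos: [0.5609, 0.0944, 0.3624]
eef_rot: [179.8, -12.0, 90.1]
wrist_force: [-0.7, 0.0, -0.4]
grip_width: 0.65
t: 18.65
ee_pos: [0.5604, -0.0691, 0.3605]
eef_rot: [180.0, -11.9, 89.7]
wrist_force: [0.1, 0.7, 0.2]
grip_width: 0.65
rim 348 0.0856731745548216 ((563.2982788085938, 223.1550750732422), (88.00330352783203, 112.10618591308594), 89.32775115966797) [0.00078166 0.00681154 0.07965506]
bar 47 [0.59026527 0.2230091  0.16488615] [-0.00134274  0.22349025] [0.00440692 0.16211525]
18.65 [ 0.56043755 -0.0690983   0.36053589] [179.96638364 -11.89836339  89.70461294] [0.13462018 0.66326121 0.19411444] 0.650304406809901
t: 19.32
ee_pos: [0.5605, -0.0646, 0.3603]
eef_rot: [180.0, -12.0, 90.1]
wrist_force: [0.2, -0.0, 0.4]
grip_width: 0.645
rim 334 0.08584204194917684 ((563.6907348632812, 223.03054809570312), (110.04069519042969, 88.7113037109375), 0.5688604712486267) [ 0.00342776 -0.00097794  0.0800166 ]
bar 47 [0.59067109 0.22274402 0.16474145] [-0.00511698  0.22588444] [-0.00048938  0.1646245 ]
19.325 [ 0.5604658  -0.06456571  0.36028919] [179.97705538 -12.00199557  90.0832565 ] [ 0.21424211 -0.04084202  0.36182693] 0.6453373249200226
```

View pics/s7.png

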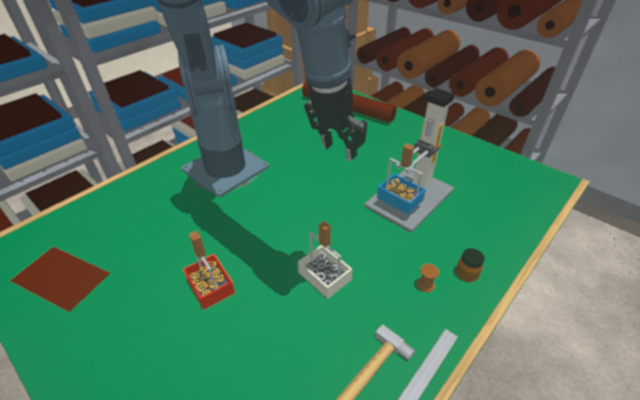

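View pics/l7.png

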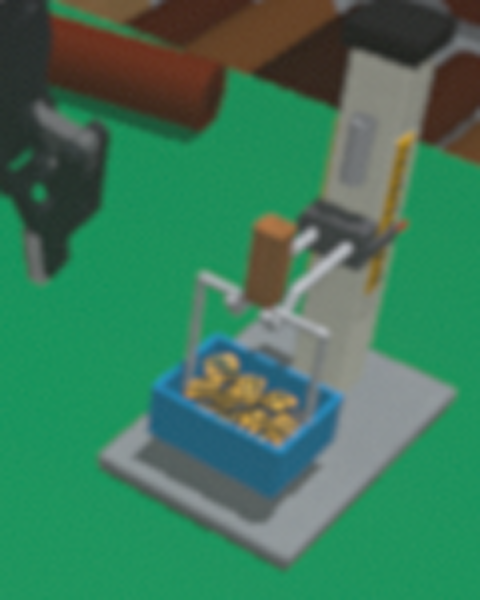

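View pics/t7.png

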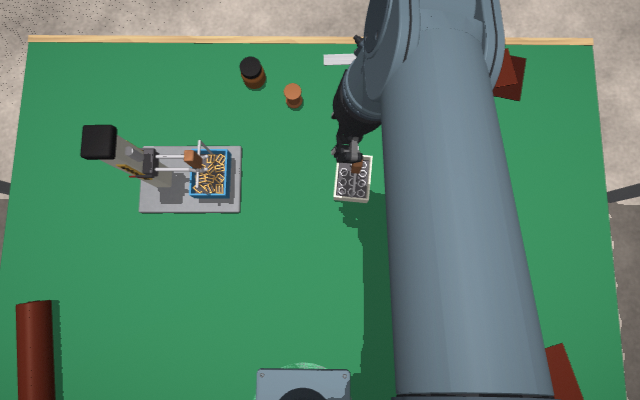

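The basket hangs level on both rods at (400,192) in the scene view. It doesn't move between looks 0.7 s apart, and it is clear of the foot. The white basket stands where it was, at (325,265).

```bash
python3 -c "
from workcell import *
print(close_job())"
```

```text
the job is handed in; nothing more can be done
None
```

The blue basket is hanging from the spring scale's double hook, level and still, and I handed the job in at about 19.5 s of the 51 s allowed.

**What I did:**
- I pinched the wooden grip along the bar with the tool tilted 12°, to keep the wrist camera clear of the scale's column.
- I carried it over the white basket with room to spare and entered over the hook's tips.
- I let the weight down at about 16 mm/s until the wrist force was about 0.1 N.
- Only then did I open the fingers, slowly, and back away.

**Last checks:**
- **Level:** the tray rim's slope was under 0.5°.
- **Still:** rim and bar height and y agreed within about 0.3 mm in two looks 0.7 s apart.
- **Seating:** the bar rests on both rods at the flat of the seat, at y of about 0.223 m.
- **Sink:** the hook sank about 38 to 40 mm by bar height. That fits the 5.8 N I measured (about 0.59 kg), at the top of the expected 25 to 39 mm.
- **Clearance:** the basket's underside is about 25 mm above the foot.
- **White basket:** it stands where it was, and the robot is touching nothing.

**Disagreement:** the two fixed cameras differed by 3 to 5 mm in x, so I lined things up by comparing basket and hook within the same camera. After the carry the arm blocked the top view, so that alignment rested on the scene camera. The top view, clear again at the end, agreed.

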